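# Let a full thread spool out of the dispenser

### The job

On the desk is a two-lane thread dispenser with one spool behind the gate of each lane: one full of thread, one empty. With the fingertips press down the rubber pad of the lever whose lane holds the full spool, and keep it down until the spool has rolled out into the catch pocket at the foot of its lane; then let the lever come back up so that the gate is shut again. Keep the other lane's gate shut, do not touch the spools or the gates, and leave the bottle, tin and phone where they are.

Things in the scene. Friction and masses are not known exactly. Their poses are not given: they have to be found in the camera images.
- dispenser: Spool dispenser fixed to the desk, base 265 x 172 mm. Origin: on the desk, midway between the lanes; x runs downhill along the lanes (away from the robot), y to its left, z up. Lane centres at y = +45 and -45 mm, 54 mm wide, side walls 75 mm high. Shut gates at x = 50 mm; a waiting spool's centre at x = 31, z = 81 mm. Lever pivot rod at x = -40 mm on posts 127 mm high.
- left_pocket (a point): Where a spool's centre comes to rest in the left lane's catch pocket, against the end wall: dispenser x = 157, y = 45, z = 58 mm. The pocket spans x = 90 to 175 mm, walls 65 mm high, end wall 75.
- right_pocket (a point): The same in the right lane's catch pocket: dispenser x = 157, y = -45, z = 58 mm.
- left_lever (a joint): Steel rocking lever of the left lane (left as seen from the robot). 0 = level, gate shut; grows as its pad is pressed and its gate rises; a spool can pass from about 0.31 rad; hard stop 0.42 rad. A spring shuts it: about 2 N at the pad when shut, 4 N fully down. Pivot at dispenser y = +45, z = 118 mm.
- right_lever (a joint): Steel rocking lever of the right lane (right as seen from the robot). 0 = level, gate shut; grows as its pad is pressed and its gate rises; a spool can pass from about 0.31 rad; hard stop 0.42 rad. A spring shuts it: about 2 N at the pad when shut, 4 N fully down. Pivot at dispenser y = -45, z = 118 mm.
- left_pad (a point): Black rubber pad, 42 x 38 x 8 mm, on the near (robot) end of the left lever, the place to press. Origin: centre of its top face, 126 mm above the table at rest, 85 mm from the pivot; x points along the lever towards the gate, z up. Fully pressed it sinks about 35 mm and tilts 0.42 rad.
- right_pad (a point): Black rubber pad, 42 x 38 x 8 mm, on the near (robot) end of the right lever, the place to press. Origin: centre of its top face, 126 mm above the table at rest, 85 mm from the pivot; x points along the lever towards the gate, z up. Fully pressed it sinks about 35 mm and tilts 0.42 rad.
- left_gate (a point): Clear plastic gate plate of the left lane, 50 mm wide, 52 high, 3 thick, on the far end of the left lever, 90 mm from the pivot. Origin: middle of its lower edge, 65 mm above the table when shut. Not to be touched by the robot.
- right_gate (a point): Clear plastic gate plate of the right lane, 50 mm wide, 52 high, 3 thick, on the far end of the right lever, 90 mm from the pivot. Origin: middle of its lower edge, 65 mm above the table when shut. Not to be touched by the robot.
- full_spool_center (a point): Centre of the full spool, loose, lying across its lane (either lane): wooden end discs 34 mm in diameter and 5 thick, 50 mm long overall, wound with black thread to 31 mm diameter, about 50 g.
- empty_spool_center (a point): Centre of the empty spool, loose, lying across the other lane: same wooden discs and length, bare core 10 mm in diameter, about 20 g.
- bottle: Bystander: clear water bottle, 64 mm in diameter, 190 high, standing to the left of the dispenser. Origin: centre of its foot.
- tin: Bystander: low round metal button tin, 72 mm in diameter, 50 high, to the right of the dispenser. Origin: centre of its foot.
- phone: Bystander: black phone lying flat, 150 x 72 x 9 mm, to the right of the dispenser. Origin: centre of its underside.
- full_spool: The full spool itself; its origin is its centre and its axes turn as it rolls.
- empty_spool: The empty spool itself; its origin is its centre and its axes turn as it rolls.
Not all that is in view belongs to the job. Leave any blue look-alike of the empty_spool alone.

How it is judged:
By the outcome, as a careful person would: the job done as asked, in the order asked, and still so for the second after the job is handed in, with the robot touching nothing.
It also fails if it takes over 29 s, if anything falls off the work surface, if the arm or the gripper's body presses on something with over 40 N, if the wrist force passes 120 N, or if a joint passes its speed limit or range.

### The arm

A 6-joint arm with a two-finger parallel gripper is mounted at the origin on the work surface. World frame = base frame: x ahead of the robot, y to its left, z up, the work surface at z = 0. Lengths are in mm, angles in degrees, forces in N, time in s.
With the tool pointing down it reaches from about 350 to 850 mm from the base axis. Payload 8.1 kg.
Tool frame: the origin (TCP) lies midway between the tips of the shut fingers; the grasp point (between the pads) lies 19 mm behind it (r.grasp_offset is the distance from the TCP to the grasp point, in mm); z points along the fingers, x is the direction in which the jaws open and shut, and the axes are right-handed (so a half turn about z gives the same grasp; the last joint's range is limited). The gripper opens to 85 mm and grips with 20 to 120 N. Pads are 22 mm wide; open, the fingers measure 114 mm over their backs; the gripper's body (76 mm by 85 mm) begins 54 mm behind the grasp point. The pads swing forward as they close: fully open they stand 13 mm farther back than shut.
Start: joints at [-78.174, 7.471, 85.268, -0, 87.261, -4.893], TCP at [172.626, -574.635, 231.292] pointing down, gripper open.
Joint ranges: [-169.43, 169.43], [-51.17, 129.36], [1.28, 143.12], [-76.62, 256.62], [0, 156.53], [-152.29, 152.29]. Speed limits (degrees/s): [136.94, 136.94, 159.86, 180, 180, 180].

### API

Orientations are given as [roll, pitch, yaw] about the fixed x, y, z axes, in that order (R = Rz(yaw) Ry(pitch) Rx(roll)).
In Python, from bench import r, optics, hand_in gives the robot as it stands.
- The arm moves only by the shell command python3 -m pendant 'ROWS' [FORCE]. ROWS is JSON, a list of rows, each a list of 5 numbers: the opening, from 0 (shut) to 1 (fully open), then the shift along the tool's x, y, z in mm, then the turn about the tool's z in degrees. A call has 1 to 10 rows; each row shifts and turns the commanded pose from where the row before left it, along the tool's axes as they then stand; what a row does not reach is not made up. A row lasts 1/10 s, in which the tool goes at most 50 mm and 8.59 degrees, less where a joint would pass 70% of its speed; a pose out of reach is approached as far as the arm can. A call with a gripper value outside its range is refused whole. The fingers move at their own pace and stop on an object; FORCE is the grip in N (left out, the last holds). Time passes only in rows, so rows that do not move let the fingers close. It gives the time, the measured TCP pose, the force and the opening at its end, in the units of the state.
- r.sense(): the state, without advancing time (a new reading comes with each control period).
- optics.snapshot(name): name is "scene" or "side" or "wrist"; returns (picture, depth): 420x560x3 uint8, blue, green, red; 420x560 float32, mm along the optical axis (not along the pixel's ray), 0 where there is no reading.
- optics.camera_params(name): a dict with "camera_matrix" (3x3 intrinsics, pixels), "eye" and "orientation" of the camera in the world. Camera axes: x right, y down, z forward; pixel columns grow to the right and rows downward; lengths in mm; the calibration is good to about 2 mm. A picture is of the moment at which its call begins: read the wrist's pose just before it. camera_params takes no time and is no camera call; for the wrist camera it gives the pose at the moment of the call.
- hand_in(): hands the job in, once; it reports no verdict.
Trained networks look in the newest picture that a camera, given by its name, has taken for a name from the list of things; names that differ only in an ending like _2 or _b are one class to them, and where a whole thing is asked for, a point or a joint stands for the part that bears it (a point fixed in the world has none). Each returns a list of dicts, best first, with "score" (0 to 1); they miss things now and then, are a little off and sometimes report something else, mostly with a low value. They report only what shows in the picture. A call takes as long as a camera call. They do not tell look-alikes from the thing itself.
- optics.search_frame(camera, query): "at" ([x, y, z] in mm, in world coordinates, good to about 4 mm: the middle of the surface that is visible of it).
The state is a dict: "time": time; "joint_pos": joint angles; "qd": joint speeds; "joint_efforts": joint torques, N m; "tool_pos": TCP position; "tcp_rot": TCP orientation; "ft_force": force on the tool from outside, world axes, zero at the start; "wrist_torque": the same for the moment, N m; "finger_gap": finger opening in mm.
Only numpy, scipy, OpenCV 4.12 (cv2) and the standard library are available. Lean on these libraries where they do the work, as an engineer would, in place of code of your own. Each camera call takes 0.05 s, during which the arm holds its last target. There are 200 camera calls.

## Working session

There is one attempt and no reset: what is moved stays moved. The work goes in short steps, Python scripts to look and compute and a shell command to move; the robot and the scene stay as the last step left them, time stands still between calls to the robot, and variables do not carry over. Pictures are saved under pics/ and viewed, about 8 in all and at most 12, crops included, and the job is handed in when it is done.

```bash
mkdir -p pics; python3 - <<'E'
from bench import r, optics
import cv2
s=r.sense(); print(s)
for c in ["scene","side"]:
    p,d=optics.snapshot(c); cv2.imwrite(f"pics/{c}1.png",p)
    k=optics.camera_params(c); print(c,k)
    for q in ["dispenser","left_pad","right_pad","full_spool","empty_spool","left_gate","right_gate"]:
        print(q,[(round(x["score"],2),[round(v) for v in x["at"]]) for x in optics.search_frame(c,q)][:3])
E
```

```text
{'time': 0.0, 'joint_pos': array([-7.81756227e+01,  7.51704645e+00,  8.53292367e+01, -5.28922457e-04,
        8.72620055e+01, -4.89467690e+00]), 'qd': array([ 0.00036816, -0.05296928,  0.01965873,  0.02833156, -0.04802602,
       -0.1210301 ]), 'joint_efforts': array([-1.43271977e-04, -5.69404435e+01, -5.00547159e+01, -2.67096984e-04,
        1.50760717e-02,  1.76667163e-05]), 'tool_pos': array([ 172.49529249, -574.09066574,  230.22464004]), 'tcp_rot': array([-1.79991287e+02,  1.07938779e-01, -7.32809119e+01]), 'ft_force': array([ 0.87238713, -0.14392807, -0.15362401]), 'wrist_torque': array([-0.00613536, -0.0164028 ,  0.00996297]), 'finger_gap': 85.55719536292342}
scene {'camera_matrix': array([[412.35726522,   0.        , 281.03756587],
       [  0.        , 412.35726522, 206.01616463],
       [  0.        ,   0.        ,   1.        ]]), 'eye': array([969.73351678, 374.42618152, 779.19064465]), 'orientation': array([-143.53128852,   -0.28335394,  132.78669135])}
dispenser [(0.97, [641, 7, 55])]
left_pad [(0.64, [547, 35, 122])]
right_pad [(0.57, [548, -57, 119]), (0.31, [604, 51, 92])]
full_spool [(0.72, [607, 49, 94]), (0.48, [544, -53, 118])]
empty_spool [(0.82, [434, 118, 22]), (0.51, [607, -29, 84])]
left_gate [(0.77, [550, 34, 116])]
right_gate [(0.65, [547, -51, 119])]
side {'camera_matrix': array([[466.73918882,   0.        , 285.28701814],
       [  0.        , 466.73918882, 211.20230419],
       [  0.        ,   0.        ,   1.        ]]), 'eye': array([ 250.7456499 , -403.35926277,  803.11323328]), 'orientation': array([-140.80745406,    0.52000777,  -39.72681527])}
dispenser [(0.72, [583, -37, 52])]
left_pad [(0.97, [503, 31, 119])]
right_pad [(0.56, [510, -60, 117])]
full_spool [(0.6, [598, 17, 89])]
empty_spool [(0.68, [430, 112, 23])]
left_gate [(0.78, [504, 26, 122])]
right_gate [(0.86, [509, -62, 119])]
```

View pics/scene1.png

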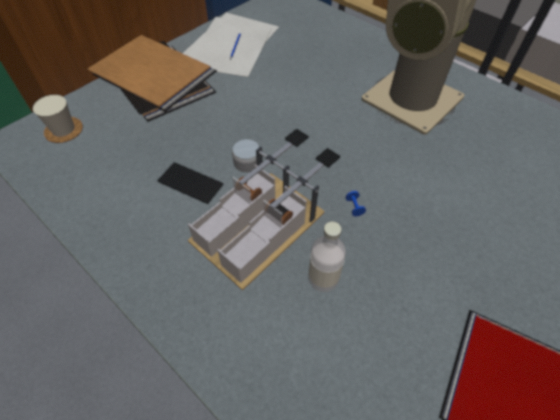

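View pics/side1.png

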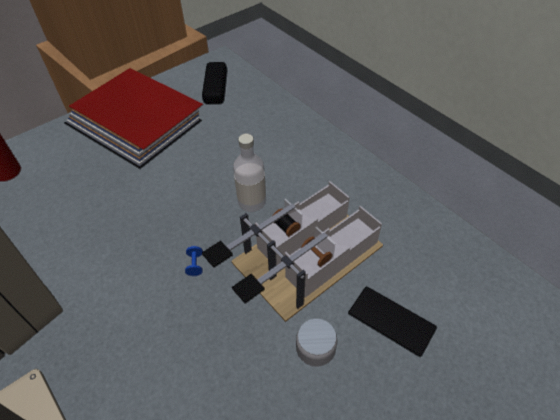

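Scene view: left lane (bottle side) has a dark-wound spool at about (283,210), and the right lane a brown, thin one at about (252,190). Pads are at (328,157) and (296,138). In the side view the spools are at (287,222) and (319,252), and the pads at (217,253) left and (248,288) right. The blue spool at (195,260) is the look-alike. I'll enlarge the lanes to confirm and measure the pads.

```bash
cat > h.py <<'E'
import numpy as np, cv2
from bench import r, optics
from scipy.spatial.transform import Rotation as R
def plane(c,uv,z):
    k=optics.camera_params(c); K=k["camera_matrix"]; o=R.from_euler("xyz",k["orientation"],degrees=True).as_matrix()
    d=o@np.linalg.solve(K,[uv[0],uv[1],1]); e=np.array(k["eye"]); return e+d*(z-e[2])/d[2]
def dp(c,uv,D):
    k=optics.camera_params(c); K=k["camera_matrix"]; o=R.from_euler("xyz",k["orientation"],degrees=True).as_matrix()
    return np.array(k["eye"])+o@np.linalg.solve(K,[uv[0],uv[1],1])*D[int(uv[1]),int(uv[0])]
E
python3 - <<'E'
from h import *
ims={}
for c,seeds in [("scene",[(328,157),(296,138)]),("side",[(217,253),(248,288)])]:
    p,d=optics.snapshot(c); ims[c]=p
    m=(p.max(2)<45).astype(np.uint8); m=cv2.morphologyEx(m,cv2.MORPH_OPEN,np.ones((5,5)))
    n,l,st,ce=cv2.connectedComponentsWithStats(m)
    for s,nm in zip(seeds,["left","right"]):
        i=l[s[1],s[0]]; print(c,nm,i,st[i],ce[i].round(1),"plane",plane(c,ce[i],125).round(1),"depth",dp(c,ce[i],d).round(1))
        cn=cv2.findContours((l==i).astype(np.uint8),0,1)[0][0]; b=cv2.boxPoints(cv2.minAreaRect(cn))
        if i: print(np.array([plane(c,q,125)[:2] for q in cv2.approxPolyDP(cn,3,True)[:,0]]).round(0).tolist())
a=cv2.resize(ims["scene"][130:250,220:340],(480,480),interpolation=2); b=cv2.resize(ims["side"][190:290,230:330],(480,480)[:2],interpolation=2)
cv2.imwrite("pics/crop.png",cv2.convertScaleAbs(np.hstack([a,b])[:, :960],alpha=1.6)); 
x=cv2.imread("pics/crop.png"); cv2.imwrite("pics/crop.png",cv2.resize(x,(800,400)))
E
```

```text
scene left 6 [320 151  17  14 177] [327.8 157.4] plane [447.7  33.5 125. ] depth [448.4  33.9 125.9]
[[437.0, 17.0], [465.0, 26.0], [460.0, 49.0], [430.0, 42.0]]
scene right 5 [289 132  16  12 148] [296.4 137.5] plane [448.3 -56.6 125. ] depth [449.1 -55.9 126. ]
[[456.0, -72.0], [467.0, -51.0], [440.0, -41.0], [431.0, -64.0]]
side left 8 [203 243  28  23 419] [216.7 253.7] plane [446.5  29.5 125. ] depth [446.5  29.6 124.8]
[[467.0, 42.0], [431.0, 50.0], [427.0, 15.0], [463.0, 12.0]]
side right 10 [234 276  28  26 476] [247.5 288.2] plane [446.7 -60.2 125. ] depth [446.2 -61.1 126.8]
[[468.0, -47.0], [432.0, -42.0], [427.0, -74.0], [462.0, -77.0]]
```

View pics/crop.png

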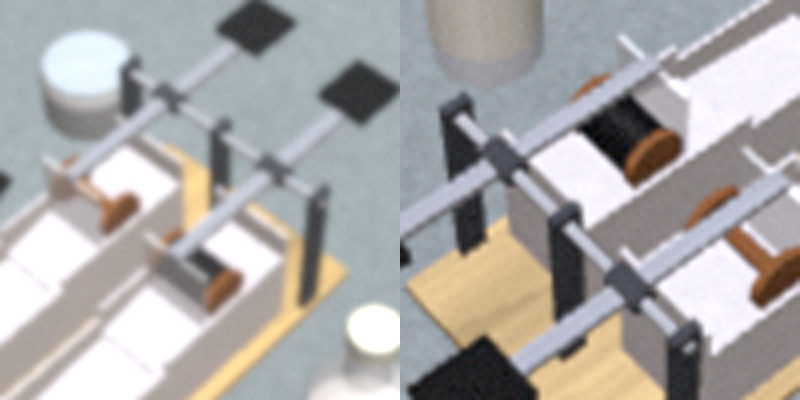

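Confirmed: the full (black-wound) spool is in the LEFT lane (+y) and the right-lane spool is bare. The blue spool is the look-alike. Left pad centre is about (447, 31.5, 126), and both cameras agree within 4 mm. I'll shut the fingers, turn to yaw -90 and move above it.

```bash
python3 -m pendant '[[0,0,0,0,8.4],[0,0,0,0,8.3],[0,-37,-17,2,0],[0,-37,-17,2,0],[0,-37,-17,2,0],[0,-37,-17,2,0],[0,-37,-17,2,0],[0,-37,-17,2,0],[0,-37,-17,2,0],[0,-37,-17,2,0]]'
```

```text
time: 1.9
tool_pos: [308.9, -277.2, 215.4]
tcp_rot: [-180.0, -0.0, -90.0]
ft_force: [1.2, -0.2, 0.3]
finger_gap: 0.2
```

```bash
python3 -m pendant '[[0,-37,-17,4,0],[0,-37,-17,4,0],[0,-37,-17,4,0],[0,-37,-17,4,0],[0,-37,-17,4,0],[0,-37,-17,4,0],[0,-37,-17,4,0],[0,-37,-17,4,0],[0,-12,-1,25,0],[0,0,0,0,0]]'
```

```text
time: 2.9
tool_pos: [443.6, 31.3, 155.3]
tcp_rot: [179.7, 0.0, -89.8]
ft_force: [-0.6, -0.6, -0.8]
finger_gap: 0.1
```

```bash
python3 - <<'E'
from h import *
s=r.sense(); print(s["tool_pos"],s["ft_force"])
a,_=optics.snapshot("scene"); b,_=optics.snapshot("side")
cv2.imwrite("pics/above.png",cv2.resize(np.hstack([a[90:250,200:360],b[160:320,190:350]]),(800,400),interpolation=2))
E
```

```text
[443.56104015  31.3014892  155.33969122] [-0.5624442  -0.55412738 -0.78951722]
```

View pics/above.png

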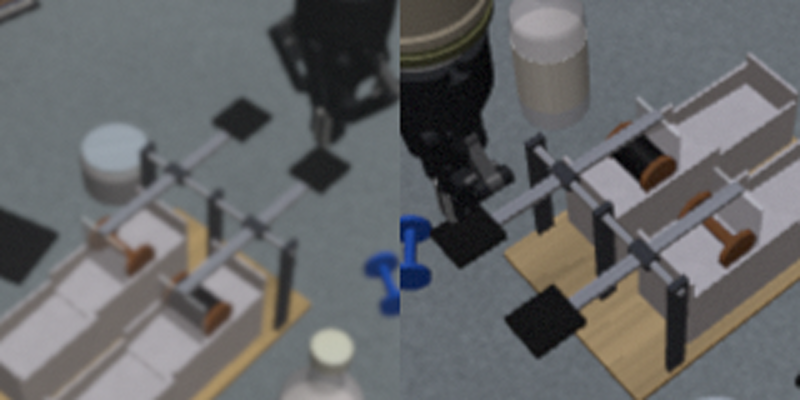

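The shut fingertips hang over the left pad, at about (322,140) in the left half and (455,210) in the right half, clear of the rod and the other lever. Now pressing, with a force check on the way.

```bash
python3 -m pendant '[[0,0,-2,12,0],[0,0,0,12,0],[0,0,0,7,0],[0,0,0,7,0],[0,0,0,7,0],[0,0,0,0,0]]'
```

```text
time: 3.6
tool_pos: [447.0, 29.3, 112.3]
tcp_rot: [179.9, -0.0, -90.0]
ft_force: [0.0, 0.0, 0.0]
finger_gap: -0.2
```

The force reads exactly zero although the tip should be 14 mm into the pad's travel. I'll look before going on.

```bash
python3 - <<'E'
from h import *
s=r.sense(); print(s["tool_pos"],s["ft_force"],s["joint_efforts"].round(1),s["time"])
a,_=optics.snapshot("scene"); b,_=optics.snapshot("side")
cv2.imwrite("pics/press1.png",cv2.resize(np.hstack([a[90:250,200:360],b[160:320,190:350]]),(800,400),interpolation=2))
E
```

```text
[446.98060715  29.26783977 112.2855326 ] [0.00944045 0.02859324 0.04644036] [ -0.1 -36.6 -47.   -0.   -0.2  -0. ] 3.6
```

View pics/press1.png

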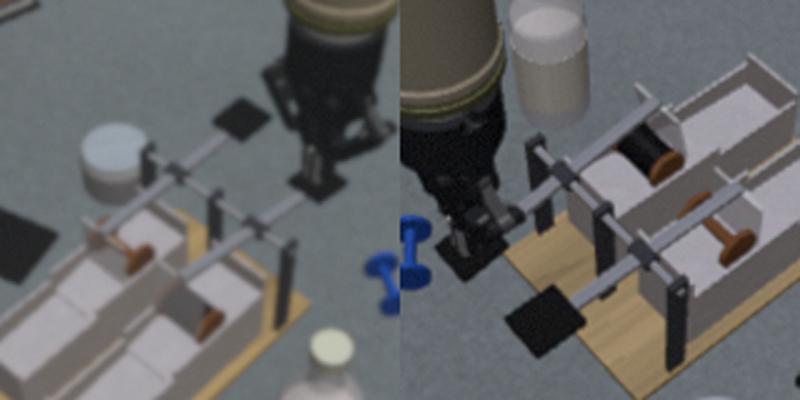

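The left lever is tilting and its gate rising, with the tip square on the pad. The force reading evidently doesn't show this contact, so I go by geometry. The far finger edge is 74 mm from the pivot, so the spool passes (0.31 rad) at TCP z of about 103 and the hard stop is at about 94. I aim for about 98.

```bash
python3 -m pendant '[[0,0,0,5,0],[0,0,0,5,0],[0,0,0,4,0],[0,0,0,0,0],[0,0,0,0,0],[0,0,0,0,0],[0,0,0,0,0],[0,0,0,0,0],[0,0,0,0,0]]'; python3 - <<'E'
from h import *
s=r.sense(); print(s["tool_pos"],s["ft_force"],s["wrist_torque"])
a,_=optics.snapshot("scene"); b,_=optics.snapshot("side")
cv2.imwrite("pics/press2.png",cv2.resize(np.hstack([a[120:280,180:340],b[160:320,230:390]]),(800,400),interpolation=2))
E
```

```text
time: 4.6
tool_pos: [447.4, 29.5, 99.3]
tcp_rot: [-180.0, 0.0, -90.0]
ft_force: [0.4, 1.0, 3.6]
finger_gap: 0.3
[447.42580119  29.50114991  99.34574329] [0.35750883 0.96649857 3.5992686 ] [ 0.06967087 -0.07601652  0.04238974]
```

View pics/press2.png

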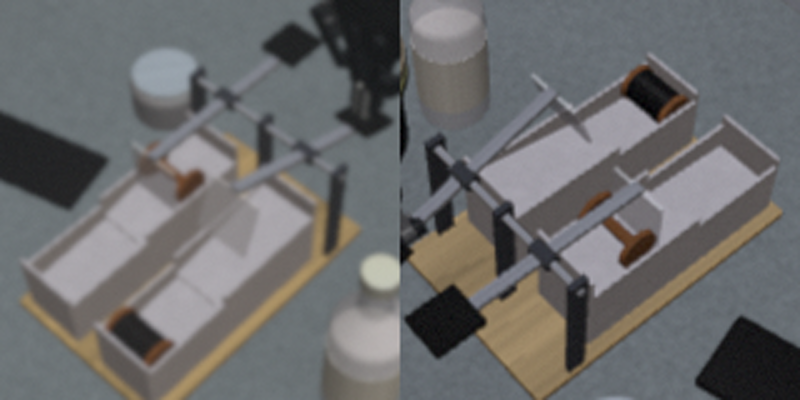

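The full spool is in the catch pocket against the end wall, at (140,335) in the left half and (655,93) in the right half. Force is 3.6 N, as expected, and the right gate is still shut. Now I raise the tool gently to release the lever and retreat.

```bash
python3 -m pendant '[[0,0,0,-3,0],[0,0,0,-5,0],[0,0,0,-6,0],[0,0,0,-6,0],[0,0,0,-6,0],[0,0,0,-10,0],[0,0,0,-20,0],[0,0,0,-30,0],[0,0,0,-30,0],[0,0,0,0,0]]'; python3 - <<'E'
from h import *
a,_=optics.snapshot("scene"); b,_=optics.snapshot("side")
for c in ["scene","side"]:
    print([(q,[(round(x["score"],2),[round(v) for v in x["at"]]) for x in optics.search_frame(c,q)][:2]) for q in ["full_spool","left_pad","bottle","tin","phone"]])
cv2.imwrite("pics/end.png",cv2.resize(np.hstack([a[90:290,180:380],b[130:330,200:400]]),(800,400),interpolation=2))
E
```

```text
time: 5.7
tool_pos: [450.3, 29.3, 220.9]
tcp_rot: [-179.5, -0.0, -90.0]
ft_force: [1.0, 0.2, 0.3]
finger_gap: -0.1
[('full_spool', [(0.64, [731, 33, 67]), (0.29, [651, -217, 6])]), ('left_pad', [(0.6, [545, 36, 120])]), ('bottle', [(0.6, [636, 190, 118]), (0.16, [519, -162, 53])]), ('tin', [(0.61, [519, -161, 51])]), ('phone', [(0.82, [649, -217, 4])])]
[('full_spool', [(0.91, [724, 31, 69])]), ('left_pad', [(0.72, [517, 34, 124])]), ('bottle', [(0.6, [721, 28, 64])]), ('tin', [(0.57, [497, -179, 45])]), ('phone', [(0.74, [641, -229, 11])])]
```

View pics/end.png

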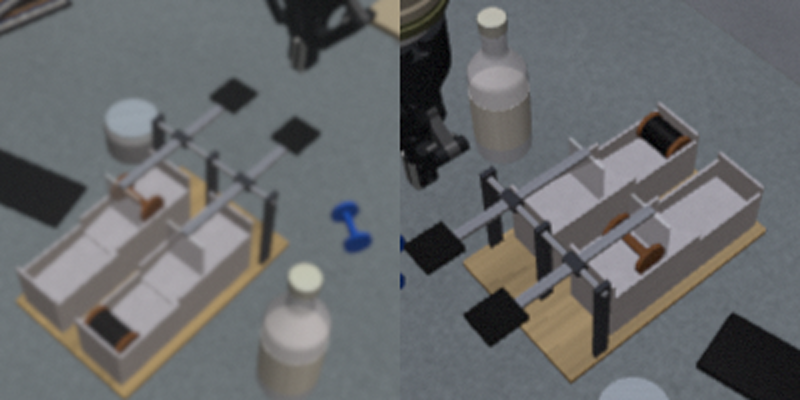

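The left lever is level and its gate is shut. The full spool sits in the left pocket, at (110,325) left half and (662,135) right half. The right lane and the bystanders look undisturbed, and the arm is clear, so I'm handing in.

```bash
python3 -c "
from bench import hand_in; print(hand_in())"
```

```text
the job is handed in; nothing more can be done
None
```

The job is done and handed in: the full spool is in the left catch pocket and the left gate is shut again. The full, black-wound spool was in the left lane, so I pressed the left pad with shut fingertips, down to TCP z of about 99 mm. I held it there until the spool had rolled out, then eased the lever up and retreated to z of about 221 mm. The arm's clock stood at about 6 s of the 29 s allowed.

**Last checks:**
- **Full spool:** both cameras show it against the end wall of the left pocket. The networks put it at about (728, 32, 68), which fits the pocket point.
- **Levers and gates:** in the last pictures the left lever is level and its gate down. The right gate stayed shut in every picture, with the empty spool still behind it.
- **Bystanders:** the bottle, tin and phone look unmoved. I judged this from the pictures only, as I did not measure them at the start.

**Readings that disagreed:**
- **Force:** it read 0 N partway through the press, although the picture showed the lever already tilting. It read a plausible 3.6 N at full press.
- **Networks:** their positions for the pads and gates were off or mixed up, for example a pad at x of about 547 against 447 measured. I used my own pixel and depth measurement of the pad instead. The last side-camera search also labelled the spool as the bottle.

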